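Put the balance weights away

ROBOT

A 7-joint arm with a two-finger parallel gripper is mounted at the origin on the work surface. World frame = base frame: x ahead of the robot, y to its left, z up, the work surface at z = 0. Lengths are in m, angles in rad, forces in N, time in s.
With the tool pointing down it reaches from about 0.425 to 0.875 m from the base axis. Payload 9.9 kg.
Tool frame: the origin (TCP) lies at the very end of the fingers, on their centre line; the grasp point (between the pads) lies 19 mm behind it; y points along the fingers, z is the direction in which the jaws open and shut, and the axes are right-handed (so a half turn about y gives the same grasp; the last joint's range is limited). The gripper opens to 85 mm and grips with 20 to 120 N. Pads are 22 mm wide; open, the fingers measure 114 mm over their backs; the gripper's body (76 mm by 85 mm) begins 54 mm behind the grasp point. The pads swing forward as they close: fully open they stand 13 mm farther back than shut.
Start: joints at [-1.42, 0.576, 0.025, 1.437, -0.015, 1.129, -0.057], TCP at [0.157, 0.656, 0.231] pointing down, gripper open.
Joint ranges: [-2.76, 2.76], [-0.34, 2.15], [-1.52, 1.57], [0.19, 2.46], [-1.09, 4.23], [0.17, 1.99], [-2.82, 2.82]. Speed limits (rad/s): [2.22, 2.22, 3.01, 3.01, 3.14, 3.14, 3.14].

INTERFACE

Orientations are given as a 3x3 rotation matrix whose columns are the frame's x, y, z axes.
In Python, from workcell import robot gives the robot as it stands. The module is installed in compiled form; this text tells all that it offers.
- The arm moves only by the tool play_rows, never from a script. Its argument "series" is a list of rows, each an object of numbers: "grip": the closure, from -1 (fully open) to 1 (shut); "tx", "ty", "tz": the shift along the world's x, y, z in mm; "rx", "ry", "rz": the turn, a rotation vector about the world's x, y, z in degrees. In form: [{"grip": .., "tx": .., "ty": .., "tz": .., "rx": .., "ry": .., "rz": ..}, ...]. A call has 1 to 12 rows; each row shifts and turns the commanded pose from where the row before left it; what a row does not reach is not made up. A row lasts 1/10 s, in which the tool goes at most 50 mm and 8.59 degrees, less where a joint would pass 70% of its speed; a pose out of reach is approached as far as the arm can. A call with a gripper value outside its range is refused whole. The fingers move at their own pace and stop on an object; "newtons" is the grip in N (left out, the last holds). Time passes only in rows, so rows that do not move let the fingers close. It gives the time, the measured TCP pose, the force and the opening at its end, in the units of the state.
- robot.read_state(): the state, without advancing time (a new reading comes with each control period).
- robot.camera(name): name is "side" or "top"; returns the picture (400x640x3 uint8, blue, green, red); there is no depth.
- robot.camera_model(name): a dict with "fx", "fy", "cx", "cy" (pixels), "R" (3x3) and "t" (3): a world point X has camera coordinates R X + t. Camera axes: x right, y down, z forward; pixel columns grow to the right and rows downward; lengths in m; the calibration is good to about 2 mm. A picture is of the moment at which its call begins. camera_model takes no time and is no camera call.
- robot.sign_off(): hands the job in, once; it reports no verdict.
The state is a dict: "time_s": time; "joint_pos": joint angles; "dq": joint speeds; "tau": joint torques, N m; "position": TCP position; "tool_rot": TCP orientation; "wrist_force": force on the tool from outside, world axes, zero at the start; "moment": the same for the moment, N m; "width": opening from 0.0 (shut) to 1.0 (fully open).
Only numpy, scipy, OpenCV 4.12 (cv2) and the standard library are available. Lean on these libraries where they do the work, as an engineer would, in place of code of your own. Each camera call takes 0.05 s, during which the arm holds its last target. There are 200 camera calls.

TASK

The balance check is done: put the four knobbed steel weights away in the wooden storage blocks, one at a time from the largest down to the smallest, the largest weight in the largest recess and so on down to the smallest in the smallest. Set each one upright on the floor of its recess without dropping it and let go before fetching the next, and leave the press die and the plain steel cylinder, which have no knob, where they stand.

Things in the scene. Friction and masses are not known exactly. Their poses are not given: they have to be found in the camera images.
- weight_xl: The largest loose knobbed weight, polished steel, about 500 g: an upright round body 44 mm in diameter and 40 mm high, on it a 4 mm high narrower neck and a round knob 24 mm in diameter and 12 mm high (total height 56 mm). Can be gripped across its body or its knob. Origin: centre of its underside; z up.
- weight_l: The second-largest loose knobbed weight, polished steel, about 200 g: an upright round body 34 mm in diameter and 28 mm high, on it a 4 mm high narrower neck and a round knob 20 mm in diameter and 10 mm high (total height 42 mm). Can be gripped across its body or its knob. Origin: centre of its underside; z up.
- weight_m: The third-largest loose knobbed weight, polished steel, about 100 g: an upright round body 26 mm in diameter and 24 mm high, on it a 4 mm high narrower neck and a round knob 16 mm in diameter and 8 mm high (total height 36 mm). Can be gripped across its body or its knob. Origin: centre of its underside; z up.
- weight_s: The smallest loose knobbed weight, polished steel, about 50 g: an upright round body 18 mm in diameter and 22 mm high, on it a 4 mm high narrower neck and a round knob 12 mm in diameter and 6 mm high (total height 32 mm). Can be gripped across its body or its knob. Origin: centre of its underside; z up.
- block_xl: The storage block with the largest recess, for the largest weight: fixed square wooden block 84 x 84 mm, 12 mm high, with a round dark-floored recess 60 mm in diameter and 6 mm deep at its centre. Origin: centre of the block's underside, on the bench; the recess floor is 6 mm above it; z up.
- block_l: The storage block with the second-largest recess, for the second-largest weight: fixed square wooden block 74 x 74 mm, 12 mm high, with a round dark-floored recess 50 mm in diameter and 6 mm deep at its centre. Origin: centre of the block's underside, on the bench; the recess floor is 6 mm above it; z up.
- block_m: The storage block with the third-largest recess, for the third-largest weight: fixed square wooden block 66 x 66 mm, 12 mm high, with a round dark-floored recess 42 mm in diameter and 6 mm deep at its centre. Origin: centre of the block's underside, on the bench; the recess floor is 6 mm above it; z up.
- block_s: The storage block with the smallest recess, for the smallest weight: fixed square wooden block 58 x 58 mm, 12 mm high, with a round dark-floored recess 34 mm in diameter and 6 mm deep at its centre. Origin: centre of the block's underside, on the bench; the recess floor is 6 mm above it; z up.
- die: A press die, not a weight, to be left alone: a loose steel ring 38 mm in outer diameter, 22 mm high, with a 14 mm hole through it and no knob. Origin: centre of its underside.
- slug: A plain steel cylinder, not a weight, to be left alone: loose, upright, 26 mm in diameter, 40 mm high, no knob. Origin: centre of its underside.
Mind the look-alikes: they are no part of the job. What is shaped like the weight_s but green, purple or red is not meant.

How it is judged:
By the outcome, as a careful person would: the job done as asked, in the order asked, and still so for the second after the job is handed in, with the robot touching nothing.
It also fails if it takes over 99 s, if anything falls off the work surface, if the arm or the gripper's body presses on something with over 40 N, if the wrist force passes 120 N, or if a joint passes its speed limit or range.

## Working session

There is one attempt and no reset: what is moved stays moved. The work goes in short steps, Python scripts to look and compute and a tool call to move; the robot and the scene stay as the last step left them, time stands still between calls to the robot, and variables do not carry over. Pictures are saved under pics/ and viewed, about 12 in all and at most 16, crops included, and the job is handed in when it is done.

Besides the shell and the picture viewer there is one more tool, called after "Call:" by a JSON object that holds its "fn" and its "kwargs". play_rows: Moves the arm, as the interface text tells. Its arguments: {"type":"object","properties":{"series":{"type":"array","items":{"type":"object","properties":{"grip":{"type":"number"},"tx":{"type":"number"},"ty":{"type":"number"},"tz":{"type":"number"},"rx":{"type":"number"},"ry":{"type":"number"},"rz":{"type":"number"}}}},"newtons":{"type":"number"}},"required":["series"]}

```bash
mkdir -p pics; python3 - <<'E'
from workcell import robot
import cv2,numpy as np
np.set_printoptions(precision=4,suppress=True)
for n in("top","side"):
    cv2.imwrite(f"pics/{n}0.png",robot.camera(n)); m=robot.camera_model(n); print(n,m)
s=robot.read_state();print(s)
E
```

```text
top {'fx': 391.69122973095705, 'fy': 391.69122973095705, 'cx': 318.48318596024365, 'cy': 203.862978952118, 'R': array([[-0.0292, -0.9992, -0.0268],
       [-0.9948,  0.0316, -0.0971],
       [ 0.0979,  0.0238, -0.9949]]), 't': array([0.0521, 0.5412, 0.7846])}
side {'fx': 476.8175696311837, 'fy': 476.8175696311837, 'cx': 328.4703972687509, 'cy': 197.51348130073748, 'R': array([[-0.9994, -0.0252,  0.0228],
       [-0.032 ,  0.4693, -0.8824],
       [ 0.0116, -0.8827, -0.4699]]), 't': array([0.5412, 0.053 , 0.9808])}
{'time_s': 0.1, 'joint_pos': array([-1.4198,  0.5764,  0.0248,  1.4378, -0.015 ,  1.129 , -0.0565]), 'dq': array([-0.001 , -0.0015,  0.0009, -0.0054, -0.0002, -0.001 ,  0.0001]), 'tau': array([  0.0067, -76.7299,   2.2582, -28.6597,   0.0159,   0.0087,
         0.    ]), 'position': array([0.1569, 0.6561, 0.2305]), 'tool_rot': array([[ 0.9726, -0.0003,  0.2326],
       [-0.2326, -0.0015,  0.9726],
       [ 0.0001, -1.    , -0.0015]]), 'wrist_force': array([-0.0709,  0.3322, -0.3535]), 'moment': array([ 0.038 , -0.0424,  0.0565]), 'width': 0.9993091577289209}
```

View pics/top0.png

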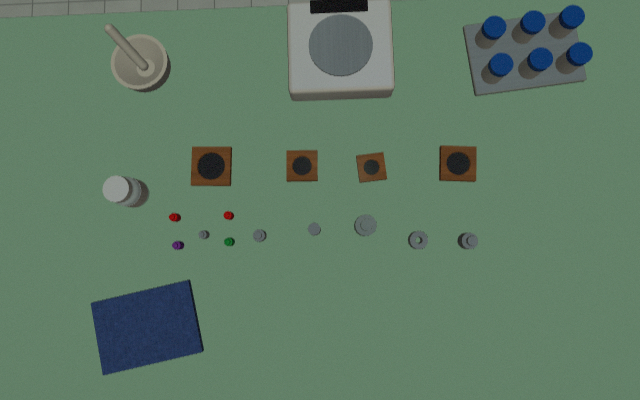

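View pics/side0.png

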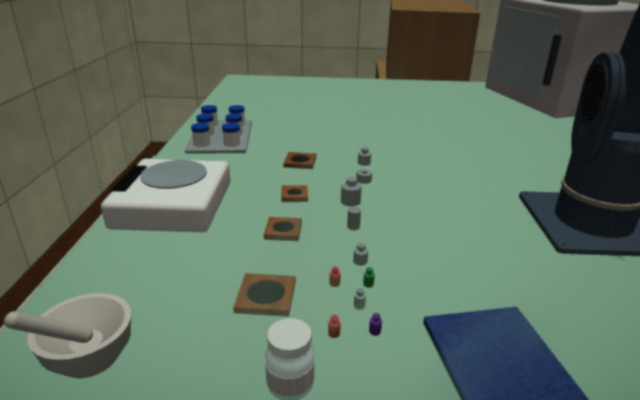

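The top view shows:

| Item | Pixel position |
|---|---|
| Blocks, recess sizes xl / m / s / l | (211,166), (302,166), (371,167), (458,164) |
| weight_s | (204,235) |
| weight_m | (259,236) |
| slug | (314,229) |
| weight_xl | (366,226) |
| die | (418,240) |
| weight_l | (469,241) |

The coloured look-alikes stand around weight_s. The side view agrees with this layout.

```bash
cat > h.py <<'E'
from workcell import robot
import cv2,numpy as np
np.set_printoptions(precision=4,suppress=True)
def cast(n,u,v,z):
    m=robot.camera_model(n);R=np.array(m["R"]);C=-R.T@np.array(m["t"])
    d=R.T@np.array([(u-m["cx"])/m["fx"],(v-m["cy"])/m["fy"],1.]);return C+d*(z-C[2])/d[2]
def proj(n,X):
    m=robot.camera_model(n);c=np.array(m["R"])@np.array(X)+m["t"];return m["fx"]*c[0]/c[2]+m["cx"],m["fy"]*c[1]/c[2]+m["cy"]
def blobs(n,im,box,kind,mn=20):
    hsv=cv2.cvtColor(im,cv2.COLOR_BGR2HSV);h,s,v=cv2.split(hsv)
    k=((s<45)if kind=="steel" else ((h<18)&(s>90)) if kind=="wood" else (v<45)).astype(np.uint8)
    M=np.zeros_like(k);x0,y0,x1,y1=box;M[y0:y1,x0:x1]=k[y0:y1,x0:x1]
    cs,_=cv2.findContours(M,cv2.RETR_EXTERNAL,cv2.CHAIN_APPROX_NONE)
    return [c for c in cs if cv2.contourArea(c)>mn]
E
python3 - <<'E'
from h import *
im=cv2.imread("pics/top0.png")
for c in blobs("top",im,(150,140,520,190),"wood",200):
    (u,v),wh,a=cv2.minAreaRect(c);print("block",(u,v),wh,a,cast("top",u,v,.012))
for c in blobs("top",im,(190,205,500,260),"steel"):
    x,y,w,h=cv2.boundingRect(c);m=cv2.moments(c);u,v=m["m10"]/m["m00"],m["m01"]/m["m00"]
    print("steel",(x,y,w,h),u,v,cast("top",u,v,.02))
side=cv2.imread("pics/side0.png")
for c in blobs("side",side,(320,140,385,310),"steel"):
    x,y,w,h=cv2.boundingRect(c);m=cv2.moments(c);u,v=m["m10"]/m["m00"],m["m01"]/m["m00"]
    print("side",(x,y,w,h),u,v,cast("side",u,v,.02))
cv2.imwrite("pics/z.png",cv2.resize(im[195:265,160:500],None,fx=2.3,fy=2.3,interpolation=cv2.INTER_CUBIC))
E
```

```text
block (370.989990234375, 166.92999267578125) (26.728639602661133, 27.15290069580078) 81.8698959350586 [ 0.6192 -0.0778  0.012 ]
block (301.5, 165.5) (29.0, 29.0) 90.0 [0.6274 0.0697 0.012 ]
block (211.0, 166.0) (38.0, 40.0) 90.0 [0.633  0.2642 0.012 ]
block (457.5, 163.0) (34.0, 35.0) 90.0 [ 0.6214 -0.2602  0.012 ]
steel (457, 232, 21, 17) 467.48051075268813 240.43481182795696 [ 0.4582 -0.2676  0.02  ]
steel (408, 231, 20, 18) 417.6120745022479 239.63326910725752 [ 0.4628 -0.1661  0.02  ]
steel (198, 230, 12, 9) 203.23155216284985 234.28753180661576 [0.487  0.2785 0.02  ]
steel (253, 229, 14, 13) 258.8778735632184 235.08045977011494 [0.4819 0.1617 0.02  ]
steel (308, 222, 13, 14) 313.79788838612365 228.68627450980392 [0.4917 0.047  0.02  ]
steel (354, 214, 23, 22) 364.99325626204234 224.87042389210018 [ 0.4964 -0.0594  0.02  ]
side (355, 288, 10, 20) 359.4564102564102 297.36410256410255 [0.4875 0.2826 0.02  ]
side (354, 243, 14, 22) 360.4692556634304 253.91504854368932 [0.482  0.1667 0.02  ]
side (342, 169, 30, 61) 354.2305451518934 195.41822721598004 [ 0.488  -0.0516  0.02  ]
side (359, 147, 12, 18) 364.21160409556313 156.21501706484642 [ 0.4577 -0.268   0.02  ]
```

Call:
{"fn": "play_rows", "kwargs": {"series": [{"grip": -1,"tx": 40,"ty": -27,"rz": -8.5},{"grip": -1,"tx": 40,"ty": -27,"rz": -8.5},{"grip": -1,"tx": 40,"ty": -27,"rz": -8.5},{"grip": -1,"tx": 40,"ty": -27,"rz": -8.5},{"grip": -1,"tx": 40,"ty": -27,"rz": -8.5},{"grip": -1,"tx": 40,"ty": -27,"rz": -8.5},{"grip": -1,"tx": 40,"ty": -27,"rz": -8.5},{"grip": -1,"tx": 40,"ty": -27,"rz": -8.5},{"grip": -1,"ty": -45,"rz": -2.1},{"grip": -1,"ty": -45,"rz": -2.1},{"grip": -1,"ty": -45,"rz": -2.1},{"grip": -1,"ty": -45,"rz": -2.1}], "newtons": 60}}

```text
validation failed for argument at $.se...
```

Call:
{"fn": "play_rows", "kwargs": {"series": [{"grip": -1,"tx": 40,"ty": -27,"tz": 0,"rx": 0,"ry": 0,"rz": -8.5},{"grip": -1,"tx": 40,"ty": -27,"tz": 0,"rx": 0,"ry": 0,"rz": -8.5},{"grip": -1,"tx": 40,"ty": -27,"tz": 0,"rx": 0,"ry": 0,"rz": -8.5},{"grip": -1,"tx": 40,"ty": -27,"tz": 0,"rx": 0,"ry": 0,"rz": -8.5},{"grip": -1,"tx": 40,"ty": -27,"tz": 0,"rx": 0,"ry": 0,"rz": -8.5},{"grip": -1,"tx": 40,"ty": -27,"tz": 0,"rx": 0,"ry": 0,"rz": -8.5},{"grip": -1,"tx": 40,"ty": -27,"tz": 0,"rx": 0,"ry": 0,"rz": -8.5},{"grip": -1,"tx": 40,"ty": -27,"tz": 0,"rx": 0,"ry": 0,"rz": -8.5},{"grip": -1,"tx": 0,"ty": -45,"tz": 0,"rx": 0,"ry": 0,"rz": -2.1},{"grip": -1,"tx": 0,"ty": -45,"tz": 0,"rx": 0,"ry": 0,"rz": -2.1},{"grip": -1,"tx": 0,"ty": -45,"tz": 0,"rx": 0,"ry": 0,"rz": -2.1},{"grip": -1,"tx": 0,"ty": -45,"tz": 0,"rx": 0,"ry": 0,"rz": -2.1}], "newtons": 60}}

```text
time_s: 1.3
position: [0.4766, 0.2586, 0.231]
tool_rot: [[0.001, -0.001, 1.0], [-1.0, -0.0, 0.001], [0.0, -1.0, -0.001]]
wrist_force: [0.4, 0.8, 0.4]
width: 1.004
```

Call:
{"fn": "play_rows", "kwargs": {"series": [{"grip": -1,"tx": 2.4,"ty": -39.8,"tz": 0,"rx": 0,"ry": 0,"rz": 0},{"grip": -1,"tx": 2.4,"ty": -39.8,"tz": 0,"rx": 0,"ry": 0,"rz": 0},{"grip": -1,"tx": 2.4,"ty": -39.8,"tz": 0,"rx": 0,"ry": 0,"rz": 0},{"grip": -1,"tx": 2.4,"ty": -39.8,"tz": 0,"rx": 0,"ry": 0,"rz": 0},{"grip": -1,"tx": 2.4,"ty": -39.8,"tz": -10,"rx": 0,"ry": 0,"rz": 0},{"grip": -1,"tx": 2.4,"ty": -39.8,"tz": -20,"rx": 0,"ry": 0,"rz": 0},{"grip": -1,"tx": 2.4,"ty": -39.8,"tz": -25,"rx": 0,"ry": 0,"rz": 0},{"grip": -1,"tx": 2.6,"ty": -40,"tz": -35,"rx": 0,"ry": 0,"rz": 0},{"grip": -1,"tx": 0,"ty": 0,"tz": -40,"rx": 0,"ry": 0,"rz": 0},{"grip": -1,"tx": 0,"ty": 0,"tz": 0,"rx": 0,"ry": 0,"rz": 0}], "newtons": 60}}

```text
time_s: 2.3
position: [0.4933, -0.0564, 0.0998]
tool_rot: [[0.0, -0.008, 1.0], [-1.0, -0.0, 0.0], [0.0, -1.0, -0.008]]
wrist_force: [0.7, 0.8, -0.3]
width: 0.999
```

```bash
python3 - <<'E'
from h import *
a=robot.camera("side");b=robot.camera("top");s=robot.read_state();print(s["position"],s["time_s"])
cv2.imwrite("pics/a.png",np.hstack([cv2.resize(a[100:260,260:460],None,fx=2,fy=2),cv2.resize(b[150:310,260:460],None,fx=2,fy=2)]))
E
```

```text
[ 0.4959 -0.0553  0.1035] 2.4
```

View pics/a.png

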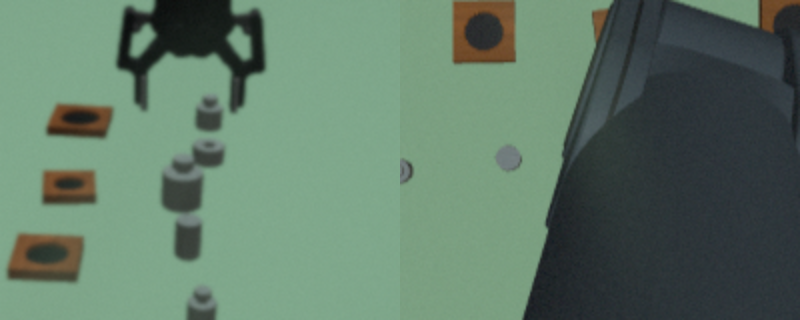

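Call:
{"fn": "play_rows", "kwargs": {"series": [{"grip": -1,"tx": 0,"ty": -4,"tz": -25,"rx": 0,"ry": 0,"rz": 0},{"grip": -1,"tx": 0,"ty": 0,"tz": -25,"rx": 0,"ry": 0,"rz": 0},{"grip": -1,"tx": 0,"ty": 0,"tz": -23,"rx": 0,"ry": 0,"rz": 0},{"grip": -1,"tx": 0,"ty": 0,"tz": -20,"rx": 0,"ry": 0,"rz": 0},{"grip": -1,"tx": 0,"ty": 0,"tz": 0,"rx": 0,"ry": 0,"rz": 0},{"grip": 1,"tx": 0,"ty": 0,"tz": 0,"rx": 0,"ry": 0,"rz": 0},{"grip": 1,"tx": 0,"ty": 0,"tz": 0,"rx": 0,"ry": 0,"rz": 0},{"grip": 1,"tx": 0,"ty": 0,"tz": 0,"rx": 0,"ry": 0,"rz": 0},{"grip": 1,"tx": 0,"ty": 0,"tz": 0,"rx": 0,"ry": 0,"rz": 0},{"grip": 1,"tx": 0,"ty": 0,"tz": 0,"rx": 0,"ry": 0,"rz": 0},{"grip": 1,"tx": 0,"ty": 0,"tz": 0,"rx": 0,"ry": 0,"rz": 0}], "newtons": 60}}

```text
time_s: 3.5
position: [0.4968, -0.0594, 0.012]
tool_rot: [[0.003, 0.002, 1.0], [-1.0, 0.001, 0.003], [-0.001, -1.0, 0.002]]
wrist_force: [-2.8, 1.3, 12.9]
width: 0.497
```

```bash
python3 - <<'E'
from h import *
a=robot.camera("side");s=robot.read_state();print(s["position"],s["width"],s["wrist_force"],s["tool_rot"][:,1])
cv2.imwrite("pics/b.png",cv2.resize(a[80:260,250:450],None,fx=3,fy=3,interpolation=2))
E
```

```text
[ 0.4968 -0.0594  0.0119] 0.4999262185243035 [-2.5708  1.1966 13.0984] [ 0.0018  0.0006 -1.    ]
```

View pics/b.png

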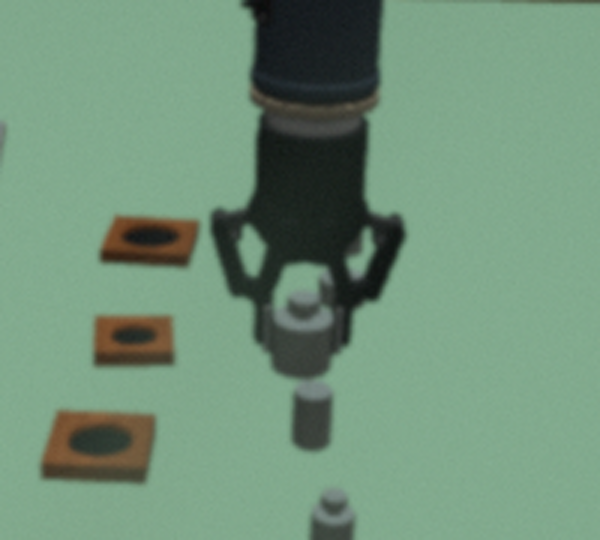

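The jaws have closed on weight_xl at width 0.50, about 43 mm, and it stands upright between the pads at crop (302,335). Next I lift it and carry it to its block.

Call:
{"fn": "play_rows", "kwargs": {"series": [{"grip": 1,"tx": 0,"ty": 0,"tz": 10,"rx": 0,"ry": 0,"rz": 0},{"grip": 1,"tx": 0,"ty": 0,"tz": 20,"rx": 0,"ry": 0,"rz": 0},{"grip": 1,"tx": 0,"ty": 0,"tz": 30,"rx": 0,"ry": 0,"rz": 0},{"grip": 1,"tx": 5,"ty": 10,"tz": 20,"rx": 0,"ry": 0,"rz": 0},{"grip": 1,"tx": 15,"ty": 30,"tz": 0,"rx": 0,"ry": 0,"rz": 0},{"grip": 1,"tx": 18,"ty": 45,"tz": 0,"rx": 0,"ry": 0,"rz": 0},{"grip": 1,"tx": 18,"ty": 45,"tz": 0,"rx": 0,"ry": 0,"rz": 0},{"grip": 1,"tx": 18,"ty": 45,"tz": 0,"rx": 0,"ry": 0,"rz": 0},{"grip": 1,"tx": 18,"ty": 45,"tz": 0,"rx": 0,"ry": 0,"rz": 0},{"grip": 1,"tx": 18,"ty": 45,"tz": 0,"rx": 0,"ry": 0,"rz": 0},{"grip": 1,"tx": 16,"ty": 38,"tz": 0,"rx": 0,"ry": 0,"rz": 0},{"grip": 1,"tx": 10,"ty": 20,"tz": 0,"rx": 0,"ry": 0,"rz": 0}], "newtons": 60}}

```text
time_s: 4.75
position: [0.6317, 0.2688, 0.0904]
tool_rot: [[0.007, -0.001, 1.0], [-1.0, 0.002, 0.007], [-0.002, -1.0, -0.001]]
wrist_force: [0.3, -0.1, -6.3]
width: 0.496
```

Call:
{"fn": "play_rows", "kwargs": {"series": [{"grip": 1,"tx": 0,"ty": 0,"tz": 0,"rx": 0,"ry": 0,"rz": 0},{"grip": 1,"tx": 0,"ty": 0,"tz": 0,"rx": 0,"ry": 0,"rz": 0}]}}

```text
time_s: 4.95
position: [0.6315, 0.2632, 0.0902]
tool_rot: [[0.004, -0.001, 1.0], [-1.0, -0.001, 0.004], [0.001, -1.0, -0.001]]
wrist_force: [0.1, -0.8, -6.6]
width: 0.5
```

```bash
python3 - <<'E'
from h import *
a=robot.camera("side");s=robot.read_state();print(s["position"],s["width"],s["wrist_force"],s["tool_rot"][:,1])
cv2.imwrite("pics/c.png",cv2.resize(a[150:350,170:370],None,fx=2.5,fy=2.5,interpolation=2))
E
```

```text
[0.6316 0.2621 0.0904] 0.4952777147264151 [ 0.6409 -0.3862 -6.3988] [-0.0011 -0.0015 -1.    ]
```

View pics/c.png

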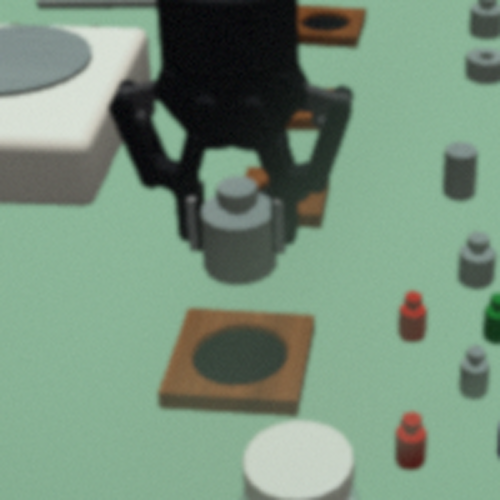

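Call:
{"fn": "play_rows", "kwargs": {"series": [{"grip": 1,"tx": 1,"ty": 2,"tz": -20,"rx": 0,"ry": 0,"rz": 0},{"grip": 1,"tx": 0,"ty": 0,"tz": -22,"rx": 0,"ry": 0,"rz": 0},{"grip": 1,"tx": 0,"ty": 0,"tz": -16,"rx": 0,"ry": 0,"rz": 0},{"grip": 1,"tx": 0,"ty": 0,"tz": -8,"rx": 0,"ry": 0,"rz": 0},{"grip": 1,"tx": 0,"ty": 0,"tz": -3,"rx": 0,"ry": 0,"rz": 0},{"grip": 1,"tx": 0,"ty": 0,"tz": -1,"rx": 0,"ry": 0,"rz": 0},{"grip": 1,"tx": 0,"ty": 0,"tz": 0,"rx": 0,"ry": 0,"rz": 0},{"grip": 1,"tx": 0,"ty": 0,"tz": 0,"rx": 0,"ry": 0,"rz": 0}]}}

```text
time_s: 5.8
position: [0.6338, 0.2654, 0.0212]
tool_rot: [[0.002, 0.001, 1.0], [-1.0, 0.0, 0.002], [-0.0, -1.0, 0.001]]
wrist_force: [-0.3, -0.2, -5.5]
width: 0.493
```

```bash
python3 - <<'E'
from h import *
print(cast("side",266,291.2,.006))
a=robot.camera("side");s=robot.read_state();print(s["position"],s["width"],s["wrist_force"],s["tool_rot"][:,1])
cv2.imwrite("pics/d.png",cv2.resize(a[190:340,190:340],None,fx=3,fy=3,interpolation=2))
E
```

```text
[0.6343 0.2586 0.006 ]
[0.6337 0.2654 0.0212] 0.5006132189022535 [ 0.7618 -0.4764 -5.7522] [ 0.001   0.0004 -1.    ]
```

View pics/d.png

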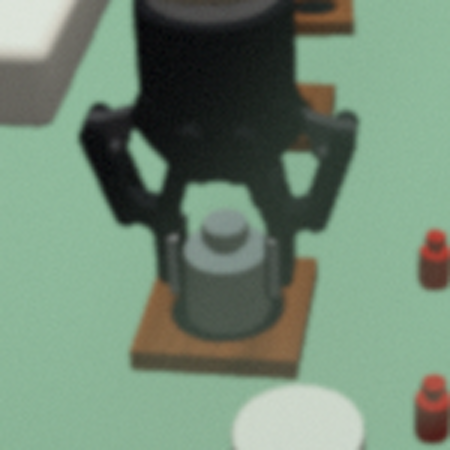

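weight_xl hangs about 3 mm above the recess floor at crop (228,300), well inside the rim. I lower it slowly until it touches.

Call:
{"fn": "play_rows", "kwargs": {"series": [{"grip": 1,"tx": 0,"ty": -2,"tz": -1,"rx": 0,"ry": 0,"rz": 0},{"grip": 1,"tx": 0,"ty": 0,"tz": -1,"rx": 0,"ry": 0,"rz": 0},{"grip": 1,"tx": 0,"ty": 0,"tz": -1,"rx": 0,"ry": 0,"rz": 0},{"grip": 1,"tx": 0,"ty": 0,"tz": 0,"rx": 0,"ry": 0,"rz": 0}]}}

```text
time_s: 6.25
position: [0.6334, 0.263, 0.0182]
tool_rot: [[0.002, 0.0, 1.0], [-1.0, 0.0, 0.002], [-0.0, -1.0, 0.0]]
wrist_force: [-3.1, -0.4, 3.8]
width: 0.495
```

Call:
{"fn": "play_rows", "kwargs": {"series": [{"grip": -0.3,"tx": 0,"ty": 0,"tz": 0,"rx": 0,"ry": 0,"rz": 0},{"grip": -0.4,"tx": 0,"ty": 0,"tz": 0,"rx": 0,"ry": 0,"rz": 0},{"grip": -0.5,"tx": 0,"ty": 0,"tz": 0,"rx": 0,"ry": 0,"rz": 0},{"grip": -0.5,"tx": 0,"ty": 0,"tz": 10,"rx": 0,"ry": 0,"rz": 0},{"grip": -0.5,"tx": 0,"ty": 0,"tz": 30,"rx": 0,"ry": 0,"rz": 0},{"grip": -0.5,"tx": 0,"ty": 0,"tz": 40,"rx": 0,"ry": 0,"rz": 0},{"grip": -0.5,"tx": 0,"ty": 0,"tz": 30,"rx": 0,"ry": 0,"rz": 0}]}}

```text
time_s: 6.95
position: [0.634, 0.2632, 0.1304]
tool_rot: [[0.002, 0.002, 1.0], [-1.0, 0.001, 0.002], [-0.001, -1.0, 0.002]]
wrist_force: [1.1, -0.4, -0.4]
width: 0.751
```

```bash
python3 - <<'E'
from h import *
a=robot.camera("side");s=robot.read_state();print(s["position"],s["width"],s["wrist_force"],s["tool_rot"][:,1])
cv2.imwrite("pics/e.png",cv2.resize(a[190:340,190:340],None,fx=3,fy=3,interpolation=2))
E
```

```text
[0.6363 0.2637 0.1354] 0.7476182219836839 [ 1.9538 -0.5146  2.8991] [ 0.008   0.0031 -1.    ]
```

View pics/e.png

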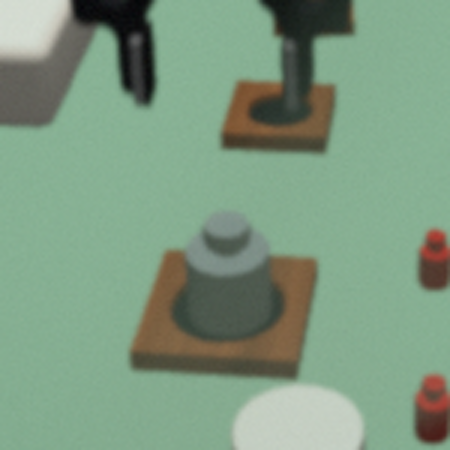

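weight_xl stands upright in its recess at crop (228,290) with the fingers clear of it. Next is weight_l.

Call:
{"fn": "play_rows", "kwargs": {"series": [{"grip": -0.5,"tx": -10,"ty": -30,"tz": 0,"rx": 0,"ry": 0,"rz": 0},{"grip": -0.5,"tx": -15,"ty": -46,"tz": 0,"rx": 0,"ry": 0,"rz": 0},{"grip": -0.5,"tx": -15,"ty": -46,"tz": 0,"rx": 0,"ry": 0,"rz": 0},{"grip": -0.5,"tx": -15,"ty": -46,"tz": 0,"rx": 0,"ry": 0,"rz": 0},{"grip": -0.5,"tx": -15,"ty": -46,"tz": 0,"rx": 0,"ry": 0,"rz": 0},{"grip": -0.5,"tx": -15,"ty": -46,"tz": 0,"rx": 0,"ry": 0,"rz": 0},{"grip": -0.5,"tx": -15,"ty": -46,"tz": 0,"rx": 0,"ry": 0,"rz": 0},{"grip": -0.5,"tx": -15,"ty": -46,"tz": 0,"rx": 0,"ry": 0,"rz": 0},{"grip": -0.5,"tx": -15,"ty": -46,"tz": 0,"rx": 0,"ry": 0,"rz": 0},{"grip": -0.5,"tx": -15,"ty": -46,"tz": 0,"rx": 0,"ry": 0,"rz": 0},{"grip": -0.5,"tx": -15,"ty": -46,"tz": 0,"rx": 0,"ry": 0,"rz": 0},{"grip": -0.5,"tx": -11,"ty": -30,"tz": 0,"rx": 0,"ry": 0,"rz": 0}]}}

```text
time_s: 8.2
position: [0.4609, -0.2605, 0.1283]
tool_rot: [[-0.001, 0.001, 1.0], [-1.0, -0.002, -0.001], [0.002, -1.0, 0.001]]
wrist_force: [0.1, 0.0, 0.6]
width: 0.753
```

Call:
{"fn": "play_rows", "kwargs": {"series": [{"grip": -0.5,"tx": -4,"ty": -10,"tz": -10,"rx": 0,"ry": 0,"rz": 0},{"grip": -0.5,"tx": 0,"ty": 0,"tz": -20,"rx": 0,"ry": 0,"rz": 0},{"grip": -0.5,"tx": 0,"ty": 0,"tz": -20,"rx": 0,"ry": 0,"rz": 0},{"grip": -0.5,"tx": 0,"ty": 0,"tz": 0,"rx": 0,"ry": 0,"rz": 0},{"grip": -0.5,"tx": 0,"ty": 0,"tz": 0,"rx": 0,"ry": 0,"rz": 0}]}}

```text
time_s: 8.7
position: [0.4585, -0.2662, 0.0776]
tool_rot: [[0.003, -0.0, 1.0], [-1.0, 0.0, 0.003], [-0.0, -1.0, -0.0]]
wrist_force: [-0.3, -0.3, 0.8]
width: 0.755
```

```bash
python3 - <<'E'
from h import *
a=robot.camera("side");s=robot.read_state();print(s["position"],s["width"],s["wrist_force"],s["tool_rot"])
cv2.imwrite("pics/f.png",cv2.resize(a[60:210,290:440],None,fx=3,fy=3,interpolation=2))
E
```

```text
[ 0.4588 -0.2665  0.078 ] 0.7486823405632339 [0.4562 0.0556 0.32  ] [[ 0.0032  0.0005  1.    ]
 [-1.     -0.0001  0.0032]
 [ 0.0001 -1.      0.0005]]
```

Call:
{"fn": "play_rows", "kwargs": {"series": [{"grip": -0.5,"tx": 0,"ty": -1,"tz": -20,"rx": 0,"ry": 0,"rz": 0},{"grip": -0.5,"tx": 0,"ty": 0,"tz": -22,"rx": 0,"ry": 0,"rz": 0},{"grip": -0.5,"tx": 0,"ty": 0,"tz": -18,"rx": 0,"ry": 0,"rz": 0},{"grip": -0.5,"tx": 0,"ty": 0,"tz": -8,"rx": 0,"ry": 0,"rz": 0},{"grip": -0.5,"tx": 0,"ty": 0,"tz": 0,"rx": 0,"ry": 0,"rz": 0},{"grip": 1,"tx": 0,"ty": 0,"tz": 0,"rx": 0,"ry": 0,"rz": 0},{"grip": 1,"tx": 0,"ty": 0,"tz": 0,"rx": 0,"ry": 0,"rz": 0},{"grip": 1,"tx": 0,"ty": 0,"tz": 0,"rx": 0,"ry": 0,"rz": 0},{"grip": 1,"tx": 0,"ty": 0,"tz": 0,"rx": 0,"ry": 0,"rz": 0},{"grip": 1,"tx": 0,"ty": 0,"tz": 0,"rx": 0,"ry": 0,"rz": 0},{"grip": 1,"tx": 0,"ty": 0,"tz": 0,"rx": 0,"ry": 0,"rz": 0}], "newtons": 40}}

```text
time_s: 9.85
position: [0.4589, -0.268, 0.0106]
tool_rot: [[0.003, 0.002, 1.0], [-1.0, -0.001, 0.003], [0.001, -1.0, 0.002]]
wrist_force: [-0.7, -0.1, 6.3]
width: 0.382
```

```bash
python3 - <<'E'
from h import *
a=robot.camera("side");s=robot.read_state();print(s["position"],s["width"],s["wrist_force"],s["tool_rot"][:,1])
cv2.imwrite("pics/g.png",cv2.resize(a[60:210,290:440],None,fx=3,fy=3,interpolation=2))
E
```

```text
[ 0.4589 -0.268   0.0106] 0.38134253229158177 [-1.5691  1.2821  7.3329] [ 0.0017 -0.0006 -1.    ]
```

View pics/g.png

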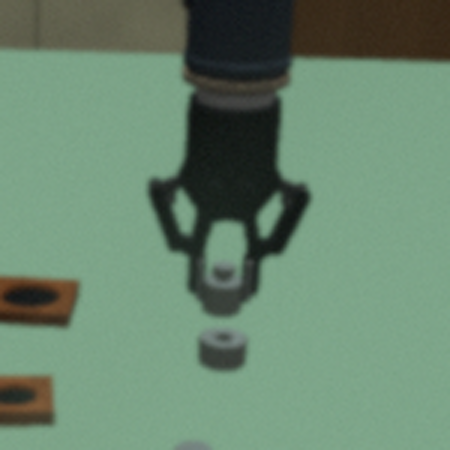

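weight_l is gripped at crop (222,285), width 0.38 or about 33 mm, and stands upright. I carry it to block_l.

Call:
{"fn": "play_rows", "kwargs": {"series": [{"grip": 1,"tx": 0,"ty": 0,"tz": 10,"rx": 0,"ry": 0,"rz": 0},{"grip": 1,"tx": 0,"ty": 0,"tz": 25,"rx": 0,"ry": 0,"rz": 0},{"grip": 1,"tx": 10,"ty": 1,"tz": 20,"rx": 0,"ry": 0,"rz": 0},{"grip": 1,"tx": 30,"ty": 1,"tz": 5,"rx": 0,"ry": 0,"rz": 0},{"grip": 1,"tx": 40,"ty": 2,"tz": 0,"rx": 0,"ry": 0,"rz": 0},{"grip": 1,"tx": 40,"ty": 2,"tz": 0,"rx": 0,"ry": 0,"rz": 0},{"grip": 1,"tx": 30,"ty": 2,"tz": 0,"rx": 0,"ry": 0,"rz": 0},{"grip": 1,"tx": 12,"ty": 0,"tz": 0,"rx": 0,"ry": 0,"rz": 0},{"grip": 1,"tx": 0,"ty": 0,"tz": -10,"rx": 0,"ry": 0,"rz": 0},{"grip": 1,"tx": 0,"ty": 0,"tz": -20,"rx": 0,"ry": 0,"rz": 0},{"grip": 1,"tx": 0,"ty": 0,"tz": -10,"rx": 0,"ry": 0,"rz": 0},{"grip": 1,"tx": 0,"ty": 0,"tz": 0,"rx": 0,"ry": 0,"rz": 0}]}}

```text
time_s: 11.1
position: [0.6181, -0.2593, 0.0278]
tool_rot: [[0.002, -0.004, 1.0], [-1.0, 0.001, 0.002], [-0.001, -1.0, -0.004]]
wrist_force: [-0.1, 1.4, -2.4]
width: 0.379
```

```bash
python3 - <<'E'
from h import *
print(cast("side",300,158.7,.006))
a=robot.camera("side");s=robot.read_state();print(s["position"],s["width"],s["wrist_force"],s["tool_rot"][:,1])
cv2.imwrite("pics/i.png",cv2.resize(a[90:190,250:350],None,fx=4,fy=4,interpolation=2))
E
```

```text
[ 0.6217 -0.2717  0.006 ]
[ 0.6189 -0.2598  0.0289] 0.3845017096932917 [-0.1626  0.4442 -1.332 ] [-0.002   0.0005 -1.    ]
```

View pics/i.png

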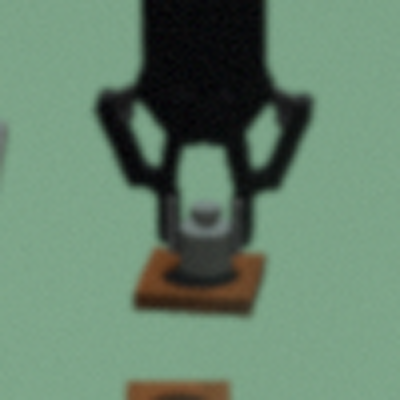

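```bash
python3 - <<'E'
from h import *
for n,boxes in(("top",[(190,140,235,195),(285,145,320,185),(355,150,390,185),(436,142,482,186)]),("side",[(230,270,300,315),(260,214,306,242),(278,182,312,202),(280,150,320,168)])):
    im=cv2.imread(f"pics/{n}0.png")
    for b in boxes:
        x0,y0,x1,y1=b;p=im[y0:y1,x0:x1].astype(int)
        k=((p[...,2]<70)&(p.max(2)<75)).astype(np.uint8)
        nl,lab,st,ce=cv2.connectedComponentsWithStats(k);i=1+np.argmax(st[1:,4])
        u,v=ce[i]+[x0,y0];print(n,u,v,st[i],cast(n,u,v,.009))
E
```

```text
top 210.5542372881356 165.57457627118643 [  7  12  28  28 590] [0.6346 0.2661 0.009 ]
top 301.5392491467577 165.20819112627987 [  7  11  20  19 293] [0.6286 0.0698 0.009 ]
top 371.0 166.7826086956522 [  9  10  15  15 184] [ 0.6201 -0.0782  0.009 ]
top 457.78850574712646 162.87126436781608 [ 10  10  24  23 435] [ 0.6222 -0.2618  0.009 ]
side 265.5426356589147 291.86201550387597 [ 17  11  37  23 645] [0.6342 0.2639 0.009 ]
side 282.975 226.45 [ 13   8  21  10 160] [0.6283 0.0665 0.009 ]
side 294.0483870967742 191.43548387096774 [10  7 13  6 62] [ 0.6201 -0.0824  0.009 ]
side 299.6407766990291 158.19417475728156 [ 11   5  19   7 103] [ 0.6223 -0.2679  0.009 ]
```

Call:
{"fn": "play_rows", "kwargs": {"series": [{"grip": 1,"tx": 3,"ty": -3,"tz": 0,"rx": 0,"ry": 0,"rz": 0},{"grip": 1,"tx": 0,"ty": 0,"tz": -5,"rx": 0,"ry": 0,"rz": 0},{"grip": 1,"tx": 0,"ty": 0,"tz": -3,"rx": 0,"ry": 0,"rz": 0},{"grip": 1,"tx": 0,"ty": 0,"tz": -1,"rx": 0,"ry": 0,"rz": 0},{"grip": 1,"tx": 0,"ty": 0,"tz": -1,"rx": 0,"ry": 0,"rz": 0},{"grip": 1,"tx": 0,"ty": 0,"tz": -1,"rx": 0,"ry": 0,"rz": 0},{"grip": 1,"tx": 0,"ty": 0,"tz": 0,"rx": 0,"ry": 0,"rz": 0},{"grip": 1,"tx": 0,"ty": 0,"tz": 0,"rx": 0,"ry": 0,"rz": 0}]}}

```text
time_s: 11.95
position: [0.6233, -0.2627, 0.0184]
tool_rot: [[0.003, 0.0, 1.0], [-1.0, -0.0, 0.003], [0.0, -1.0, 0.0]]
wrist_force: [0.4, 0.3, -1.7]
width: 0.382
```

Call:
{"fn": "play_rows", "kwargs": {"series": [{"grip": 1,"tx": 0,"ty": 0,"tz": -1,"rx": 0,"ry": 0,"rz": 0},{"grip": 1,"tx": 0,"ty": 0,"tz": -1,"rx": 0,"ry": 0,"rz": 0},{"grip": 1,"tx": 0,"ty": 0,"tz": 0,"rx": 0,"ry": 0,"rz": 0},{"grip": 1,"tx": 0,"ty": 0,"tz": 0,"rx": 0,"ry": 0,"rz": 0}]}}

```text
time_s: 12.35
position: [0.6233, -0.2628, 0.0168]
tool_rot: [[0.003, 0.0, 1.0], [-1.0, -0.0, 0.003], [0.0, -1.0, 0.0]]
wrist_force: [-0.6, 2.1, 3.8]
width: 0.375
```

Call:
{"fn": "play_rows", "kwargs": {"series": [{"grip": -0.1,"tx": 0,"ty": 0,"tz": 0,"rx": 0,"ry": 0,"rz": 0},{"grip": -0.2,"tx": 0,"ty": 0,"tz": 0,"rx": 0,"ry": 0,"rz": 0},{"grip": -0.3,"tx": 0,"ty": 0,"tz": 0,"rx": 0,"ry": 0,"rz": 0},{"grip": -0.3,"tx": 0,"ty": 0,"tz": 10,"rx": 0,"ry": 0,"rz": 0},{"grip": -0.3,"tx": 0,"ty": 0,"tz": 30,"rx": 0,"ry": 0,"rz": 0},{"grip": -0.3,"tx": 0,"ty": 0,"tz": 40,"rx": 0,"ry": 0,"rz": 0},{"grip": -0.3,"tx": 0,"ty": 0,"tz": 20,"rx": 0,"ry": 0,"rz": 0}]}}

```text
time_s: 13.05
position: [0.6243, -0.2637, 0.1204]
tool_rot: [[0.002, 0.004, 1.0], [-1.0, -0.002, 0.002], [0.002, -1.0, 0.004]]
wrist_force: [-0.3, -0.4, 0.6]
width: 0.65
```

```bash
python3 - <<'E'
from h import *
a=robot.camera("side");s=robot.read_state();print(s["position"],s["width"],s["wrist_force"],s["tool_rot"][:,1])
cv2.imwrite("pics/j.png",cv2.resize(a[90:190,250:350],None,fx=4,fy=4,interpolation=2))
E
```

```text
[ 0.6254 -0.2643  0.1229] 0.6484776445384355 [ 0.2788 -1.2059  2.2711] [ 0.0069 -0.003  -1.    ]
```

View pics/j.png

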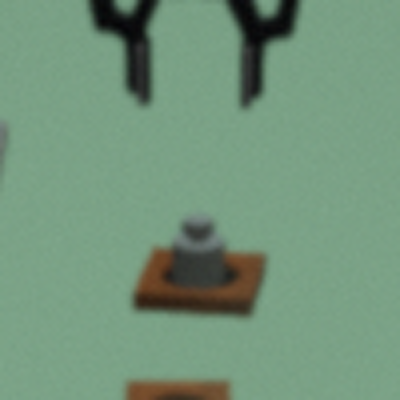

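weight_l stands upright in its recess at crop (200,262). Next is weight_m.

Call:
{"fn": "play_rows", "kwargs": {"series": [{"grip": -0.3,"tx": -10,"ty": 25,"tz": 0,"rx": 0,"ry": 0,"rz": 0},{"grip": -0.3,"tx": -15,"ty": 45,"tz": 0,"rx": 0,"ry": 0,"rz": 0},{"grip": -0.3,"tx": -15,"ty": 45,"tz": 0,"rx": 0,"ry": 0,"rz": 0},{"grip": -0.3,"tx": -15,"ty": 45,"tz": 0,"rx": 0,"ry": 0,"rz": 0},{"grip": -0.3,"tx": -15,"ty": 45,"tz": 0,"rx": 0,"ry": 0,"rz": 0},{"grip": -0.3,"tx": -15,"ty": 45,"tz": 0,"rx": 0,"ry": 0,"rz": 0},{"grip": -0.3,"tx": -15,"ty": 45,"tz": 0,"rx": 0,"ry": 0,"rz": 0},{"grip": -0.3,"tx": -15,"ty": 45,"tz": 0,"rx": 0,"ry": 0,"rz": 0},{"grip": -0.3,"tx": -15,"ty": 45,"tz": 0,"rx": 0,"ry": 0,"rz": 0},{"grip": -0.3,"tx": -10,"ty": 30,"tz": -10,"rx": 0,"ry": 0,"rz": 0},{"grip": -0.3,"tx": -1,"ty": 12,"tz": -20,"rx": 0,"ry": 0,"rz": 0},{"grip": -0.3,"tx": 0,"ty": 0,"tz": -17,"rx": 0,"ry": 0,"rz": 0}]}}

```text
time_s: 14.3
position: [0.4819, 0.1676, 0.0693]
tool_rot: [[0.007, 0.001, 1.0], [-1.0, 0.002, 0.007], [-0.002, -1.0, 0.001]]
wrist_force: [0.2, -0.2, -0.1]
width: 0.653
```

Call:
{"fn": "play_rows", "kwargs": {"series": [{"grip": -0.3,"tx": 0,"ty": 0,"tz": 0,"rx": 0,"ry": 0,"rz": 0},{"grip": -0.3,"tx": 0,"ty": 0,"tz": 0,"rx": 0,"ry": 0,"rz": 0}]}}

```text
time_s: 14.5
position: [0.4824, 0.1638, 0.0699]
tool_rot: [[0.002, -0.0, 1.0], [-1.0, -0.0, 0.002], [0.0, -1.0, -0.0]]
wrist_force: [0.4, 0.3, 0.6]
width: 0.651
```

```bash
python3 - <<'E'
from h import *
a=robot.camera("side");s=robot.read_state();print(s["position"],s["width"],s["wrist_force"],s["tool_rot"][:,1])
for c in blobs("side",a,(330,235,385,310),"steel"):
    x,y,w,h=cv2.boundingRect(c);m=cv2.moments(c);u,v=m["m10"]/m["m00"],m["m01"]/m["m00"]
    print("side",(x,y,w,h),u,v,cast("side",u,v,.017))
E
```

```text
[0.4828 0.1638 0.0703] 0.648347875925435 [1.0495 0.3438 0.3941] [ 0.0008  0.0001 -1.    ]
side (355, 288, 10, 20) 359.36606060606056 297.84727272727275 [0.4874 0.2801 0.017 ]
side (354, 243, 14, 22) 360.5011990407674 253.87130295763387 [0.4817 0.1622 0.017 ]
```

Call:
{"fn": "play_rows", "kwargs": {"series": [{"grip": -0.3,"tx": 0,"ty": -1.5,"tz": -20,"rx": 0,"ry": 0,"rz": 0},{"grip": -0.3,"tx": 0,"ty": 0,"tz": -20,"rx": 0,"ry": 0,"rz": 0},{"grip": -0.3,"tx": 0,"ty": 0,"tz": -15,"rx": 0,"ry": 0,"rz": 0},{"grip": -0.3,"tx": 0,"ty": 0,"tz": -6,"rx": 0,"ry": 0,"rz": 0},{"grip": -0.3,"tx": 0,"ty": 0,"tz": 0,"rx": 0,"ry": 0,"rz": 0},{"grip": 1,"tx": 0,"ty": 0,"tz": 0,"rx": 0,"ry": 0,"rz": 0},{"grip": 1,"tx": 0,"ty": 0,"tz": 0,"rx": 0,"ry": 0,"rz": 0},{"grip": 1,"tx": 0,"ty": 0,"tz": 0,"rx": 0,"ry": 0,"rz": 0},{"grip": 1,"tx": 0,"ty": 0,"tz": 0,"rx": 0,"ry": 0,"rz": 0},{"grip": 1,"tx": 0,"ty": 0,"tz": 0,"rx": 0,"ry": 0,"rz": 0},{"grip": 1,"tx": 0,"ty": 0,"tz": 0,"rx": 0,"ry": 0,"rz": 0}], "newtons": 30}}

```text
time_s: 15.65
position: [0.4828, 0.1629, 0.0094]
tool_rot: [[0.003, 0.001, 1.0], [-1.0, 0.001, 0.003], [-0.001, -1.0, 0.001]]
wrist_force: [-0.3, -0.9, 6.5]
width: 0.286
```

```bash
python3 - <<'E'
from h import *
a=robot.camera("side");s=robot.read_state();print(s["position"],s["width"],s["wrist_force"],s["tool_rot"][:,1])
cv2.imwrite("pics/k.png",cv2.resize(a[180:310,300:430],None,fx=3,fy=3,interpolation=2))
E
```

```text
[0.4828 0.1629 0.0094] 0.288192599033652 [-0.933  -0.8756  5.8763] [ 0.0015  0.0006 -1.    ]
```

View pics/k.png

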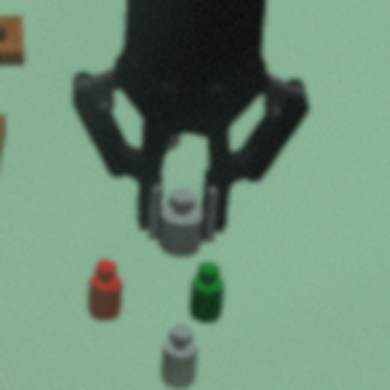

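weight_m is gripped at crop (182,222), width 0.29 or about 25 mm, and the look-alikes are undisturbed. I carry it to block_m at (0.6285, 0.0685).

Call:
{"fn": "play_rows", "kwargs": {"series": [{"grip": 1,"tx": 0,"ty": 0,"tz": 10,"rx": 0,"ry": 0,"rz": 0},{"grip": 1,"tx": 0,"ty": 0,"tz": 25,"rx": 0,"ry": 0,"rz": 0},{"grip": 1,"tx": 8,"ty": -5,"tz": 20,"rx": 0,"ry": 0,"rz": 0},{"grip": 1,"tx": 27,"ty": -18,"tz": 5,"rx": 0,"ry": 0,"rz": 0},{"grip": 1,"tx": 35,"ty": -23,"tz": 0,"rx": 0,"ry": 0,"rz": 0},{"grip": 1,"tx": 35,"ty": -23,"tz": 0,"rx": 0,"ry": 0,"rz": 0},{"grip": 1,"tx": 30,"ty": -18,"tz": 0,"rx": 0,"ry": 0,"rz": 0},{"grip": 1,"tx": 11,"ty": -8,"tz": 0,"rx": 0,"ry": 0,"rz": 0},{"grip": 1,"tx": 0,"ty": 0,"tz": -10,"rx": 0,"ry": 0,"rz": 0},{"grip": 1,"tx": 0,"ty": 0,"tz": -20,"rx": 0,"ry": 0,"rz": 0},{"grip": 1,"tx": 0,"ty": 0,"tz": -10,"rx": 0,"ry": 0,"rz": 0},{"grip": 1,"tx": 0,"ty": 0,"tz": 0,"rx": 0,"ry": 0,"rz": 0}]}}

```text
time_s: 16.9
position: [0.6259, 0.0691, 0.0267]
tool_rot: [[0.004, -0.004, 1.0], [-1.0, 0.0, 0.004], [-0.0, -1.0, -0.004]]
wrist_force: [-0.3, 1.0, -1.3]
width: 0.285
```

```bash
python3 - <<'E'
from h import *
a=robot.camera("side");s=robot.read_state();print(s["position"],s["width"],s["wrist_force"],s["tool_rot"][:,1])
cv2.imwrite("pics/l.png",cv2.resize(a[150:260,220:350],None,fx=4,fy=4,interpolation=2))
E
```

```text
[0.6268 0.0687 0.0278] 0.28822221275398213 [-0.3232  0.1653 -0.9293] [-0.0023  0.0001 -1.    ]
```

View pics/l.png

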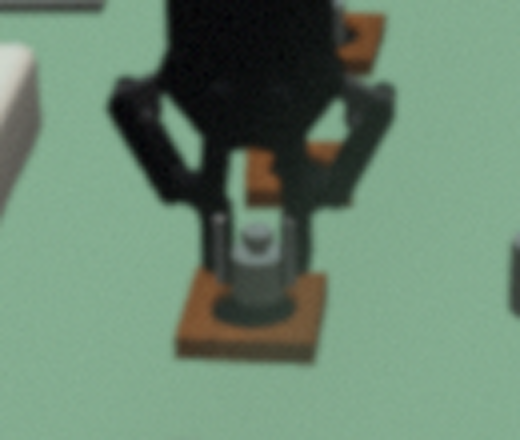

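weight_m is over its recess at crop (256,285). I lower it.

Call:
{"fn": "play_rows", "kwargs": {"series": [{"grip": 1,"tx": 0,"ty": 0,"tz": -3,"rx": 0,"ry": 0,"rz": 0},{"grip": 1,"tx": 0,"ty": 0,"tz": -4,"rx": 0,"ry": 0,"rz": 0},{"grip": 1,"tx": 0,"ty": 0,"tz": -2,"rx": 0,"ry": 0,"rz": 0},{"grip": 1,"tx": 0,"ty": 0,"tz": -1,"rx": 0,"ry": 0,"rz": 0},{"grip": 1,"tx": 0,"ty": 0,"tz": -1,"rx": 0,"ry": 0,"rz": 0},{"grip": 1,"tx": 0,"ty": 0,"tz": -1,"rx": 0,"ry": 0,"rz": 0},{"grip": 1,"tx": 0,"ty": 0,"tz": 0,"rx": 0,"ry": 0,"rz": 0},{"grip": 1,"tx": 0,"ty": 0,"tz": 0,"rx": 0,"ry": 0,"rz": 0}]}}

```text
time_s: 17.75
position: [0.6283, 0.0677, 0.0164]
tool_rot: [[0.003, -0.0, 1.0], [-1.0, -0.0, 0.003], [0.0, -1.0, -0.0]]
wrist_force: [0.1, 0.0, -0.6]
width: 0.287
```

Call:
{"fn": "play_rows", "kwargs": {"series": [{"grip": 1,"tx": 0,"ty": 0,"tz": -0.7,"rx": 0,"ry": 0,"rz": 0},{"grip": 1,"tx": 0,"ty": 0,"tz": -0.6,"rx": 0,"ry": 0,"rz": 0},{"grip": 1,"tx": 0,"ty": 0,"tz": 0,"rx": 0,"ry": 0,"rz": 0},{"grip": 1,"tx": 0,"ty": 0,"tz": 0,"rx": 0,"ry": 0,"rz": 0}]}}

```text
time_s: 18.15
position: [0.6284, 0.0678, 0.0155]
tool_rot: [[0.003, 0.0, 1.0], [-1.0, 0.0, 0.003], [-0.0, -1.0, 0.0]]
wrist_force: [-2.1, 0.8, 4.8]
width: 0.289
```

Call:
{"fn": "play_rows", "kwargs": {"series": [{"grip": 0.2,"tx": 0,"ty": 0,"tz": 0,"rx": 0,"ry": 0,"rz": 0},{"grip": 0,"tx": 0,"ty": 0,"tz": 0,"rx": 0,"ry": 0,"rz": 0},{"grip": -0.1,"tx": 0,"ty": 0,"tz": 0,"rx": 0,"ry": 0,"rz": 0},{"grip": -0.1,"tx": 0,"ty": 0,"tz": 10,"rx": 0,"ry": 0,"rz": 0},{"grip": -0.1,"tx": 0,"ty": 0,"tz": 30,"rx": 0,"ry": 0,"rz": 0},{"grip": -0.1,"tx": 0,"ty": 0,"tz": 40,"rx": 0,"ry": 0,"rz": 0},{"grip": -0.1,"tx": 0,"ty": 0,"tz": 20,"rx": 0,"ry": 0,"rz": 0}]}}

```text
time_s: 18.85
position: [0.6295, 0.0674, 0.1188]
tool_rot: [[0.002, 0.004, 1.0], [-1.0, 0.0, 0.002], [-0.0, -1.0, 0.004]]
wrist_force: [-0.3, -0.2, 0.9]
width: 0.55
```

```bash
python3 - <<'E'
from h import *
a=robot.camera("side");s=robot.read_state();print(s["position"],s["width"],s["wrist_force"],s["tool_rot"][:,1])
cv2.imwrite("pics/m.png",cv2.resize(a[150:330,220:400],None,fx=3,fy=3,interpolation=2))
E
```

```text
[0.6307 0.0675 0.1212] 0.5526555618250619 [1.2301 0.1652 2.5534] [ 0.0069  0.0009 -1.    ]
```

View pics/m.png

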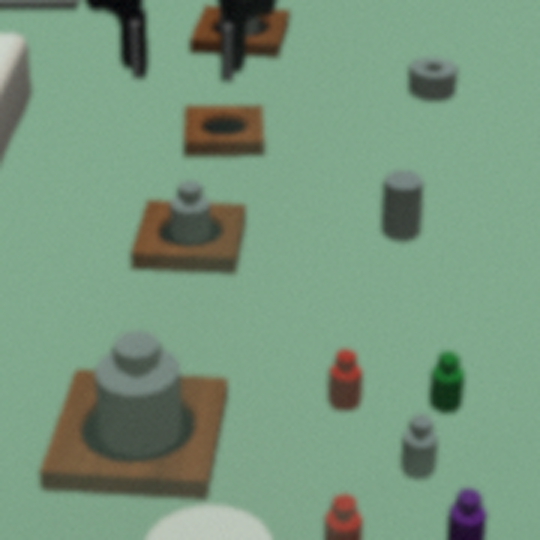

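weight_m stands upright in its recess at crop (190,220), and weight_xl is still in place. weight_s is at crop (420,447). I go for it with the jaws along x, narrowed, so they stay clear of the look-alikes.

Call:
{"fn": "play_rows", "kwargs": {"series": [{"grip": -0.1,"tx": -10,"ty": 15,"tz": 0,"rx": 0,"ry": 0,"rz": 0},{"grip": -0.1,"tx": -25,"ty": 38,"tz": 0,"rx": 0,"ry": 0,"rz": 0},{"grip": -0.1,"tx": -25,"ty": 38,"tz": 0,"rx": 0,"ry": 0,"rz": 0},{"grip": -0.1,"tx": -25,"ty": 38,"tz": 0,"rx": 0,"ry": 0,"rz": 0},{"grip": -0.1,"tx": -25,"ty": 38,"tz": 0,"rx": 0,"ry": 0,"rz": 0},{"grip": -0.1,"tx": -21,"ty": 30,"tz": 0,"rx": 0,"ry": 0,"rz": 0},{"grip": -0.1,"tx": -10,"ty": 15,"tz": -10,"rx": 0,"ry": 0,"rz": 0},{"grip": -0.1,"tx": 0,"ty": 0,"tz": -20,"rx": 0,"ry": 0,"rz": 0},{"grip": -0.1,"tx": 0,"ty": 0,"tz": -20,"rx": 0,"ry": 0,"rz": 0},{"grip": -0.1,"tx": 0,"ty": 0,"tz": 0,"rx": 0,"ry": 0,"rz": 0},{"grip": -0.1,"tx": 0,"ty": 0,"tz": 0,"rx": 0,"ry": 0,"rz": 0}]}}

```text
time_s: 20.0
position: [0.4876, 0.279, 0.0652]
tool_rot: [[0.001, -0.0, 1.0], [-1.0, -0.001, 0.001], [0.001, -1.0, -0.0]]
wrist_force: [0.5, -1.0, 0.5]
width: 0.551
```

```bash
python3 - <<'E'
from h import *
a=robot.camera("side");s=robot.read_state();print(s["position"],s["width"],s["wrist_force"],s["tool_rot"][:,1])
for c in blobs("side",a,(330,270,385,310),"steel"):
    x,y,w,h=cv2.boundingRect(c);m=cv2.moments(c);u,v=m["m10"]/m["m00"],m["m01"]/m["m00"]
    print("side",(x,y,w,h),u,v,cast("side",u,v,.015))
E
```

```text
[0.488  0.2792 0.0657] 0.5516664835555113 [ 0.2027  0.3562 -0.4321] [ 0.0007 -0.     -1.    ]
side (355, 288, 10, 20) 359.3667861409797 297.97729988052566 [0.4872 0.278  0.015 ]
```

Call:
{"fn": "play_rows", "kwargs": {"series": [{"grip": -0.1,"tx": 0,"ty": 0,"tz": -20,"rx": 0,"ry": 0,"rz": 0},{"grip": -0.1,"tx": 0,"ty": 0,"tz": -18,"rx": 0,"ry": 0,"rz": 0},{"grip": -0.1,"tx": 0,"ty": 0,"tz": -13,"rx": 0,"ry": 0,"rz": 0},{"grip": -0.1,"tx": 0,"ty": 0,"tz": -6,"rx": 0,"ry": 0,"rz": 0},{"grip": -0.1,"tx": 0,"ty": 0,"tz": 0,"rx": 0,"ry": 0,"rz": 0},{"grip": 1,"tx": 0,"ty": 0,"tz": 0,"rx": 0,"ry": 0,"rz": 0},{"grip": 1,"tx": 0,"ty": 0,"tz": 0,"rx": 0,"ry": 0,"rz": 0},{"grip": 1,"tx": 0,"ty": 0,"tz": 0,"rx": 0,"ry": 0,"rz": 0},{"grip": 1,"tx": 0,"ty": 0,"tz": 0,"rx": 0,"ry": 0,"rz": 0},{"grip": 1,"tx": 0,"ty": 0,"tz": 0,"rx": 0,"ry": 0,"rz": 0},{"grip": 1,"tx": 0,"ty": 0,"tz": 0,"rx": 0,"ry": 0,"rz": 0}], "newtons": 25}}

```text
time_s: 21.15
position: [0.4878, 0.28, 0.0089]
tool_rot: [[0.002, 0.001, 1.0], [-1.0, 0.001, 0.002], [-0.001, -1.0, 0.001]]
wrist_force: [-0.9, -0.8, 7.2]
width: 0.19
```

Call:
{"fn": "play_rows", "kwargs": {"series": [{"grip": 1,"tx": 0,"ty": 0,"tz": 10,"rx": 0,"ry": 0,"rz": 0},{"grip": 1,"tx": 0,"ty": 0,"tz": 25,"rx": 0,"ry": 0,"rz": 0},{"grip": 1,"tx": 0,"ty": 0,"tz": 30,"rx": 0,"ry": 0,"rz": 0},{"grip": 1,"tx": 5,"ty": -15,"tz": 10,"rx": 0,"ry": 0,"rz": 0},{"grip": 1,"tx": 15,"ty": -40,"tz": 0,"rx": 0,"ry": 0,"rz": 0},{"grip": 1,"tx": 17,"ty": -45,"tz": 0,"rx": 0,"ry": 0,"rz": 0},{"grip": 1,"tx": 17,"ty": -45,"tz": 0,"rx": 0,"ry": 0,"rz": 0},{"grip": 1,"tx": 17,"ty": -45,"tz": 0,"rx": 0,"ry": 0,"rz": 0},{"grip": 1,"tx": 17,"ty": -45,"tz": 0,"rx": 0,"ry": 0,"rz": 0},{"grip": 1,"tx": 17,"ty": -45,"tz": 0,"rx": 0,"ry": 0,"rz": 0},{"grip": 1,"tx": 16,"ty": -45,"tz": 0,"rx": 0,"ry": 0,"rz": 0},{"grip": 1,"tx": 11,"ty": -35,"tz": 0,"rx": 0,"ry": 0,"rz": 0}]}}

```text
time_s: 22.35
position: [0.6194, -0.0849, 0.0833]
tool_rot: [[-0.0, 0.0, 1.0], [-1.0, -0.002, -0.0], [0.002, -1.0, 0.0]]
wrist_force: [0.0, 0.7, 0.0]
width: 0.195
```

Call:
{"fn": "play_rows", "kwargs": {"series": [{"grip": 1,"tx": 0,"ty": 0,"tz": -10,"rx": 0,"ry": 0,"rz": 0},{"grip": 1,"tx": 0,"ty": 0,"tz": -25,"rx": 0,"ry": 0,"rz": 0},{"grip": 1,"tx": 0,"ty": 0,"tz": -18,"rx": 0,"ry": 0,"rz": 0},{"grip": 1,"tx": 0,"ty": 0,"tz": 0,"rx": 0,"ry": 0,"rz": 0},{"grip": 1,"tx": 0,"ty": 0,"tz": 0,"rx": 0,"ry": 0,"rz": 0}]}}

```text
time_s: 22.85
position: [0.6189, -0.0805, 0.0302]
tool_rot: [[0.002, -0.001, 1.0], [-1.0, -0.0, 0.002], [0.0, -1.0, -0.001]]
wrist_force: [0.9, -0.5, -0.2]
width: 0.198
```

```bash
python3 - <<'E'
from h import *
a=robot.camera("side");s=robot.read_state();print(s["position"],s["width"],s["wrist_force"],s["tool_rot"][:,1])
cv2.imwrite("pics/n.png",cv2.resize(a[110:230,240:360],None,fx=4,fy=4,interpolation=2))
E
```

```text
[ 0.6194 -0.0805  0.0308] 0.19047769901383327 [0.6107 0.4223 0.1294] [ 0.0005 -0.0003 -1.    ]
```

View pics/n.png

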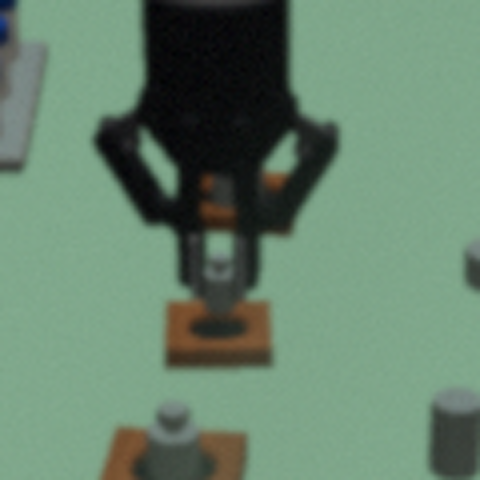

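weight_s hangs upright over its recess at crop (220,285), about 16 mm above the floor. I lower it.

Call:
{"fn": "play_rows", "kwargs": {"series": [{"grip": 1,"tx": 0,"ty": 0,"tz": -5,"rx": 0,"ry": 0,"rz": 0},{"grip": 1,"tx": 0,"ty": 0,"tz": -5,"rx": 0,"ry": 0,"rz": 0},{"grip": 1,"tx": 0,"ty": 0,"tz": -2,"rx": 0,"ry": 0,"rz": 0},{"grip": 1,"tx": 0,"ty": 0,"tz": -1,"rx": 0,"ry": 0,"rz": 0},{"grip": 1,"tx": 0,"ty": 0,"tz": -1,"rx": 0,"ry": 0,"rz": 0},{"grip": 1,"tx": 0,"ty": 0,"tz": -1,"rx": 0,"ry": 0,"rz": 0},{"grip": 1,"tx": 0,"ty": 0,"tz": 0,"rx": 0,"ry": 0,"rz": 0},{"grip": 1,"tx": 0,"ty": 0,"tz": 0,"rx": 0,"ry": 0,"rz": 0}]}}

```text
time_s: 23.7
position: [0.6193, -0.0802, 0.0151]
tool_rot: [[0.003, -0.0, 1.0], [-1.0, -0.0, 0.003], [0.0, -1.0, -0.0]]
wrist_force: [0.1, 0.2, -1.1]
width: 0.196
```

Call:
{"fn": "play_rows", "kwargs": {"series": [{"grip": 1,"tx": 0,"ty": 0,"tz": -0.5,"rx": 0,"ry": 0,"rz": 0},{"grip": 1,"tx": 0,"ty": 0,"tz": -0.3,"rx": 0,"ry": 0,"rz": 0},{"grip": 1,"tx": 0,"ty": 0,"tz": 0,"rx": 0,"ry": 0,"rz": 0},{"grip": 1,"tx": 0,"ty": 0,"tz": 0,"rx": 0,"ry": 0,"rz": 0}]}}

```text
time_s: 24.1
position: [0.6194, -0.0803, 0.0149]
tool_rot: [[0.002, 0.0, 1.0], [-1.0, 0.0, 0.002], [-0.0, -1.0, 0.0]]
wrist_force: [-2.1, 0.5, 5.5]
width: 0.195
```

Contact at +5.5 N. I release and retreat upwards.

Call:
{"fn": "play_rows", "kwargs": {"series": [{"grip": 0.4,"tx": 0,"ty": 0,"tz": 0,"rx": 0,"ry": 0,"rz": 0},{"grip": 0.2,"tx": 0,"ty": 0,"tz": 0,"rx": 0,"ry": 0,"rz": 0},{"grip": 0.1,"tx": 0,"ty": 0,"tz": 0,"rx": 0,"ry": 0,"rz": 0},{"grip": 0.1,"tx": 0,"ty": 0,"tz": 10,"rx": 0,"ry": 0,"rz": 0},{"grip": 0.1,"tx": 0,"ty": 0,"tz": 30,"rx": 0,"ry": 0,"rz": 0},{"grip": 0.1,"tx": 0,"ty": 0,"tz": 40,"rx": 0,"ry": 0,"rz": 0},{"grip": 0.1,"tx": 0,"ty": 0,"tz": 40,"rx": 0,"ry": 0,"rz": 0},{"grip": 0.1,"tx": 0,"ty": 0,"tz": 40,"rx": 0,"ry": 0,"rz": 0},{"grip": 0.1,"tx": 0,"ty": 0,"tz": 20,"rx": 0,"ry": 0,"rz": 0},{"grip": 0.1,"tx": 0,"ty": 0,"tz": 0,"rx": 0,"ry": 0,"rz": 0},{"grip": 0.1,"tx": 0,"ty": 0,"tz": 0,"rx": 0,"ry": 0,"rz": 0}]}}

```text
time_s: 25.2
position: [0.6192, -0.0801, 0.1948]
tool_rot: [[0.003, 0.001, 1.0], [-1.0, 0.0, 0.003], [-0.0, -1.0, 0.001]]
wrist_force: [-1.3, 0.1, -0.1]
width: 0.45
```

```bash
python3 - <<'E'
from h import *
a=robot.camera("side");s=robot.read_state();print(s["position"],s["width"],s["wrist_force"],s["time_s"])
cv2.imwrite("pics/o.png",cv2.resize(a[130:340,210:410],None,fx=2.8,fy=2.8,interpolation=2))
E
```

```text
[ 0.6187 -0.0799  0.1938] 0.45073430906059353 [-0.525  -0.2886 -0.3487] 25.25
```

View pics/o.png

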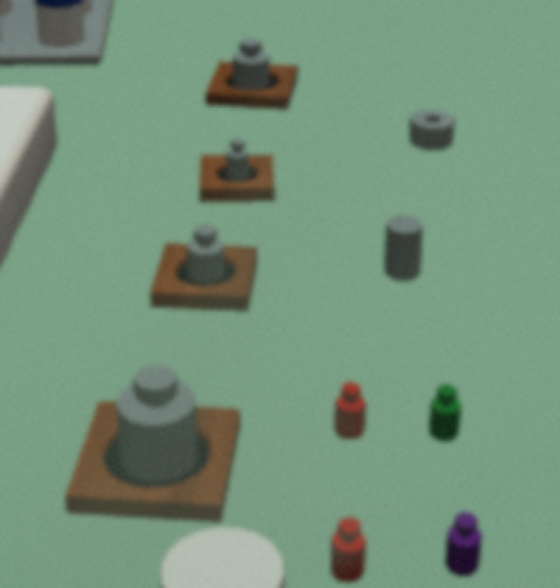

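All four weights stand upright in their recesses, at crop (155,425), (250,65), (205,255) and (237,162). The die, slug and look-alikes are where they were.

```bash
python3 -c "
from workcell import robot
print(robot.sign_off())"
```

```text
the job is handed in; nothing more can be done
None
```

All four knobbed weights are in their matching recesses, placed in the order xl, l, m, s, and the job is handed in. I gripped each weight across its body and lowered it until the wrist force showed contact, at about 4–6 N. Then I released it before fetching the next.

- **Final check:** the last side picture, taken at 25.25 s, shows all four weights upright in their recesses. The die, the plain cylinder and the coloured look-alikes appear where they stood. The gripper was clear, about 0.19 m above the bench, with wrist force near zero.
- **Disagreement between the cameras:** the top and side views differed by 2–6 mm in y for the recess centres. I aimed between the two, which stayed within the 8 mm of play around each weight. No check failed.

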